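# Close up the carver's tool chest

## Robot

A 6-joint arm with a two-finger parallel gripper is mounted at the origin on the work surface. World frame = base frame: x ahead of the robot, y to its left, z up, the work surface at z = 0. Lengths are in mm, angles in rad, forces in N, time in s.
With the tool pointing down it reaches from about 300 to 750 mm from the base axis. Payload 8.5 kg.
Tool frame: the origin (TCP) lies between the finger pads; the fingertips stand 8 mm ahead of it and the grasp point (between the pads) lies 11 mm behind it; z points along the fingers, y is the direction in which the jaws open and shut (so a half turn about z gives the same grasp; the last joint's range is limited). The gripper opens to 88 mm and grips with 3 to 60 N. Pads are 18 mm wide; open, the fingers measure 123 mm over their backs; the gripper's body (75 mm by 187 mm) begins 45 mm behind the grasp point.
Start: joints at [-1.334, 0.381, 1.297, -0, 1.464, -0.215], TCP at [240.114, -494.799, 246.748] pointing down, gripper open.
Joint ranges: [-3.11, 3.11], [-0.89, 2.33], [0.22, 2.48], [-1.42, 4.56], [0.17, 2.85], [-2.88, 2.88]. Speed limits (rad/s): [2.39, 2.39, 3.14, 3.14, 3.14, 3.14].

## Interface

Orientations are given as a unit quaternion [w, x, y, z].
In Python, from cell import manip gives the robot as it stands.
- The arm moves only by the shell command python3 -m jog 'ROWS' [FORCE]. ROWS is JSON, a list of rows, each a list of 3 entries, a list of its own where there are three numbers: the shift along the world's x, y, z in m, then the turn, a rotation vector about the world's x, y, z in rad, then the finger opening in m, from 0 to 0.0881. A call has 1 to 10 rows; each row is the pose to reach, as a shift and turn from the pose commanded when the call began; what a row does not reach only later rows make up. A row lasts 1/10 s, in which the tool goes at most 50 mm and 8.59 degrees, less where a joint would pass 70% of its speed; a pose out of reach is approached as far as the arm can. A call with a gripper value outside its range is refused whole. The fingers move at their own pace and stop on an object; FORCE is the grip in N (left out, the last holds). Time passes only in rows, so rows that repeat a pose let the fingers close. It gives the time, the measured TCP pose, the force and the opening at its end, in the units of the state.
- manip.observe(): the state, without advancing time (a new reading comes with each control period).
- manip.grab_frame(name): name is "scene" or "top" or "wrist"; returns a dict with "pixels" (480x640x3 uint8, red, green, blue), "intrinsics" (3x3 intrinsics, pixels), "k1" (the pictures are not rectified: a ray, as slopes to the right and down, at radius r is drawn at 1 + k1 r^2 times it, then the intrinsics apply), "R" (3x3) and "t" (3): a world point X has camera coordinates R X + t. Camera axes: x right, y down, z forward; pixel columns grow to the right and rows downward; lengths in mm; the calibration is good to about 2 mm. A picture is of the moment at which its call begins. There is no depth.
- manip.job_done(): hands the job in, once; it reports no verdict.
The state is a dict: "t": time; "joint_pos": joint angles; "joint_velocities": joint speeds; "effort": joint torques, N m; "tcp_pos": TCP position; "tcp_rot": TCP orientation; "wrist_force": force on the tool from outside, world axes, zero at the start; "moment": the same for the moment, N m; "opening": finger opening in mm.
Only numpy, scipy, OpenCV 4.12 (cv2) and the standard library are available. Lean on these libraries where they do the work, as an engineer would, in place of code of your own. Each camera call takes 0.05 s, during which the arm holds its last target.

## Task

Close up the small wooden tool chest on the bench by pushing with the fingertips: first, while the lid is still standing open, push both open drawers fully home, then swing the lid over and press it down until it lies shut on the chest. Do not let the lid slam, do not pick anything up, and leave the things in the chest's top tray and on the bench where they are.

Things in the scene. Friction and masses are not known exactly. Their poses are not given: they have to be found in the camera images.
- chest: Low light-wood tool chest fixed to the bench, 160 deep (x) x 280 wide (y) x 85 high mm without its lid. Origin at the centre of its underside; x points away from the drawers to the hinge side, y to the left, z up. Two drawers side by side in the front (-x) face, which lies 80 in front of the origin, flush with shut drawers; above them an open tray, floor 59 and rim 85 above the bench.
- left_front (a point): Centre of the front face of the left (+y) drawer, moving with it: a flat brown wooden plate without a handle (only a flat brass inlay), 122 wide, from 8 to 50 above the bench, 12 thick. The point lies 29 above the bench and 67.5 from the chest's middle in +y. Axes as the chest's; push along +x to close.
- right_front (a point): The same for the right (-y) drawer, 67.5 from the chest's middle in -y.
- left_drawer (a joint): Opening of the left drawer in m: 0 shut, starts 0.02 to 0.06 open, 0.09 at most; slides along the chest's -x as it opens. Stays where it is left, a push of about 2 N moves it, and it stops rigidly at 0.
- right_drawer (a joint): The same for the right drawer.
- lid (a joint): Angle of the lid in rad: 0 shut (level on the rim), 1.57 upright, starts 1.35 to 1.65. The lid is a flat wooden board 164 x 280 x 8 mm hinged along the chest's far (+x) upper edge, without a handle. Its hinge is stiff: it stays where it is left and needs 1 to 3 N at its free edge to move; it stops rigidly at 0 and 1.9.
- lid_hinge (a point): Middle of the lid's hinge axis, 85 above the bench, 80 behind the chest's origin (+x); the axis runs along the chest's y. The lid's inner face passes through it.
- lid_edge (a point): Middle of the lid's free edge on its outer face (the face that is on top when shut and looks away from the robot when upright), 164 from the hinge along the lid, 8 off its inner face.
- wax_block: Loose wax block 50 x 32 x 16 mm lying in the left half of the chest's tray, well below the rim. Origin at the centre of its underside.
- ring_blank: Loose brass ring, 32 outside, 12 high, lying in the right half of the tray. Origin at the centre of its underside.
- scraper: Bystander: wooden-handled scraper 165 long, 22 high, lying across behind the chest. Origin at the handle's front end, underside; x along the tool.
- tool_cup: Bystander: white pot 72 across, 85 high, with tool handles up to 156 high, left of the chest. Origin at the centre of its underside.
- plaster_block: Bystander: white plaster block 90 x 60 x 40 mm, right of the chest. Origin at the centre of its underside.
- hammer: Bystander: hammer lying on the bench, front left of the chest. Origin under it.
- flask: Bystander: steel casting flask, a cylinder 64 across, 60 high, front right of the chest. Origin at the centre of its underside.
- jar: Bystander: closed jar 56 across, 70 high, right of the chest near its back. Origin at the centre of its underside.
Mind the look-alikes: they are no part of the job. Leave any grey or purple look-alike of the ring_blank alone.

How it is judged:
By the outcome, as a careful person would: the job done as asked, in the order asked, and still so for the second after the job is handed in, with the robot touching nothing.
It also fails if it takes over 61 s, if anything falls off the work surface, if the arm or the gripper's body presses on something with over 40 N, if the wrist force passes 120 N, or if a joint passes its speed limit or range.

## Working session

There is one attempt and no reset: what is moved stays moved. The work goes in short steps, Python scripts to look and compute and a shell command to move; the robot and the scene stay as the last step left them, time stands still between calls to the robot, and variables do not carry over. Pictures are saved under pics/ and viewed, and the job is handed in when it is done.

```bash
mkdir -p pics; ls; cat > h.py <<'E'
import numpy as np, cv2
from cell import manip
def grab(n,fn=None):
    f=manip.grab_frame(n)
    if fn: cv2.imwrite('pics/'+fn,cv2.cvtColor(np.asarray(f['pixels']),cv2.COLOR_RGB2BGR))
    return f
def proj(f,X):
    X=np.atleast_2d(X).astype(float); c=X@np.array(f['R']).T+np.array(f['t'])
    s=c[:,:2]/c[:,2:]; r2=(s**2).sum(1,keepdims=True); s=s*(1+f['k1']*r2)
    K=np.array(f['intrinsics']); return s@K[:2,:2].T+K[:2,2]
def ray(f,uv):
    K=np.array(f['intrinsics']); d=(np.array(uv,float)-K[:2,2])/np.array([K[0,0],K[1,1]])
    s=d.copy()
    for _ in range(30): s=d/(1+f['k1']*(s@s))
    R=np.array(f['R']); return -R.T@np.array(f['t']), R.T@np.array([s[0],s[1],1])
def onz(f,uv,z):
    o,d=ray(f,uv); return o+d*(z-o[2])/d[2]
E
python3 - <<'E'
from h import *
import pickle
for n in ['scene','top']:
    f=grab(n,n+'0.png'); pickle.dump(f,open(n+'0.pkl','wb')); print(n,f['intrinsics'],f['k1'],-np.array(f['R']).T@np.array(f['t']))
print(manip.observe())
E
```

```text
pics
scene [[576.9198695    0.         319.8012518 ]
 [  0.         576.9198695  238.38124685]
 [  0.           0.           1.        ]] 0.010332775878957676 [ 864.47482652 -713.84868575  782.63099365]
top [[445.13286997   0.         321.46379049]
 [  0.         445.13286997 243.86921303]
 [  0.           0.           1.        ]] -0.0014204099403145117 [ 331.29324119   41.14872527 1141.35636377]
{'t': 0.1, 'joint_pos': array([-1.33428744e+00,  3.81139747e-01,  1.29809930e+00,  2.80288804e-05,
        1.46357413e+00, -2.15327092e-01]), 'joint_velocities': array([-6.20783785e-04, -2.02137111e-03, -2.17438577e-03,  7.06068325e-04,
        2.22506750e-05, -3.34858713e-04]), 'effort': array([ 4.55608650e-03, -4.38648534e+01, -2.24912059e+01,  7.15998933e-02,
        3.41402635e-02, -5.26862641e-05]), 'tcp_pos': array([ 240.0802544 , -494.60144022,  246.22241677]), 'tcp_rot': array([-6.10375842e-04,  9.74589043e-01,  2.23999608e-01,  7.46915182e-06]), 'wrist_force': array([-0.11554715,  0.05252595,  0.45565942]), 'moment': array([ 0.02462784, -0.02876593, -0.0337469 ]), 'opening': 87.98854301984508}
```

View pics/scene0.png

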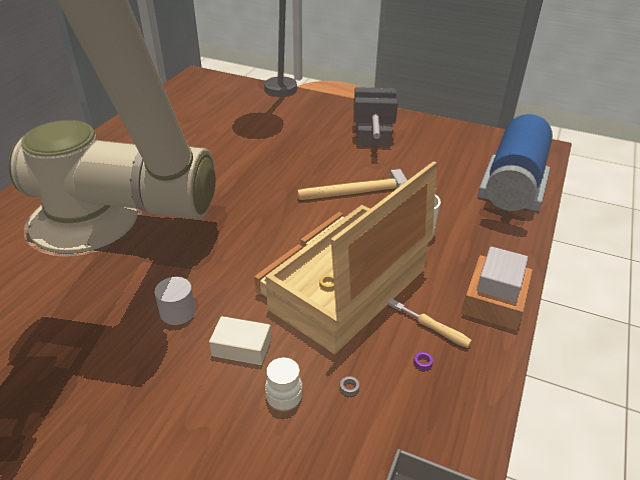

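View pics/top0.png

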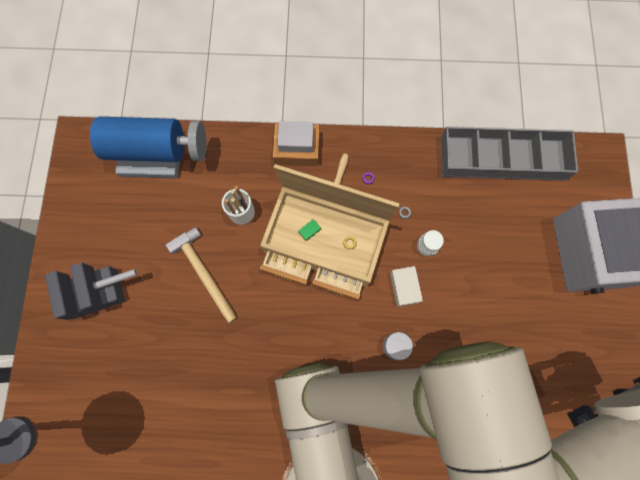

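The top view shows the chest around (325,237) with two open drawers in front of it, at about (287,266) and (339,281). The lid is standing near (335,195). The brass ring in the tray is at (350,243), and the purple (368,178) and grey (405,212) rings on the bench are look-alikes. I'll enlarge the chest to measure it.

```bash
python3 - <<'E'
from h import *
a=cv2.imread('pics/top0.png')[145:325,225:425]; cv2.imwrite('pics/topc.png',cv2.resize(a,None,fx=4,fy=4,interpolation=cv2.INTER_CUBIC)[:600])
a=cv2.imread('pics/scene0.png')[150:360,245:450]; cv2.imwrite('pics/scenec.png',cv2.resize(a,None,fx=2.85,fy=2.85,interpolation=cv2.INTER_CUBIC)[:600])
E
```

```text
(no output)
```

View pics/topc.png

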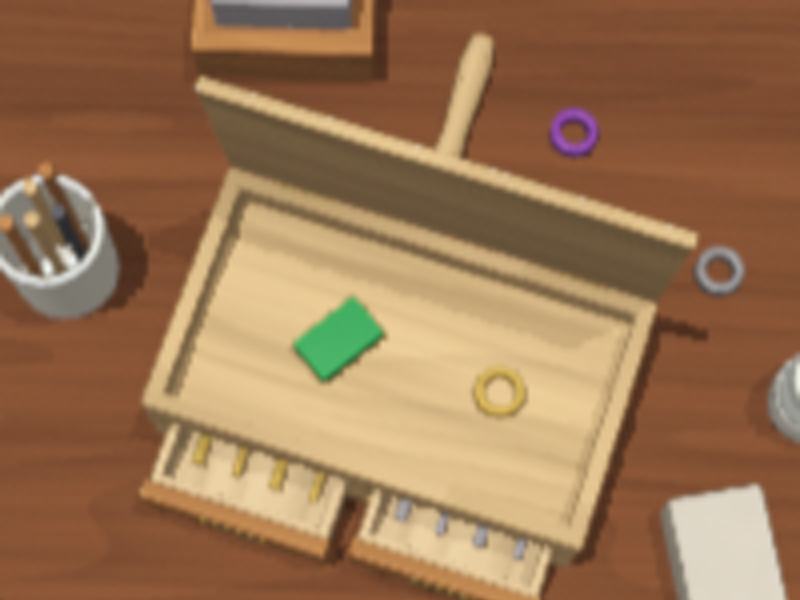

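View pics/scenec.png

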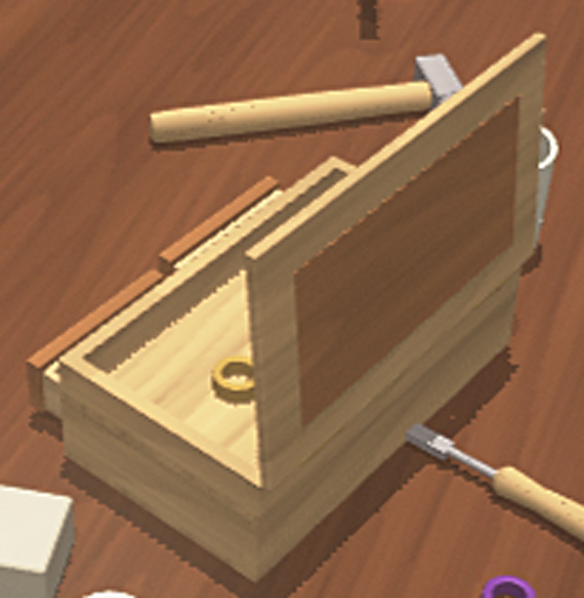

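```bash
cat > fit.py <<'E'
from h import *
import pickle
from scipy.optimize import least_squares
T=pickle.load(open('top0.pkl','rb'));S=pickle.load(open('scene0.pkl','rb'))
def lidp(a,d,off): # inner-face point d along lid, off on outer side (chest frame)
    # shut: lid towards -x, outer=+z ; open a rotates up
    return np.array([80-d*np.cos(a)+off*np.sin(a),0,85+d*np.sin(a)+off*np.cos(a)])
def pts(p):
    x,y,th,l,r,a=p
    c,s=np.cos(th),np.sin(th)
    W=lambda q:[x+c*q[0]-s*q[1],y+s*q[0]+c*q[1],q[2]]
    e=lidp(a,164,8)
    t=[(-80,140,85),(-80,-140,85),(80,-140,85),(80,140,85),(e[0],140,e[2]),(e[0],-140,e[2]),
       (-80-l,128.5,50),(-80-l,6.5,50),(-80-r,-6.5,50)]
    t2=[(-80,-140,85),(80,-140,85),(80,-140,0),(80,140,0),(e[0],-140,e[2]),(e[0],140,e[2]),(-80-r,-128.5,50),(-80-l,128.5,50)]
    return [W(q) for q in t],[W(q) for q in t2]
mt=np.array([(262,245.75),(369.5,283.75),(389.5,221.5),(283,188),(275,165),(398.7,205),(260.7,267.7),(306.3,284),(312.5,282.5)])
ms=np.array([(266.7,278),(337,321),(334.5,354),(425.7,273.5),(333.8,240.5),(436.6,164),(254.8,278),(341.5,212.5)])
def res(p,full=False):
    a,b=pts(p); r1=proj(T,a)-mt; r2=proj(S,b)-ms
    return (r1,r2) if full else np.r_[r1.ravel(),r2.ravel()]
if __name__=='__main__':
    s=least_squares(res,[450,40,-.3,.04*1000,40,1.5],x_scale=[10,10,.1,10,10,.1],loss='soft_l1')
    np.save('chest.npy',s.x); print(s.x.round(3)); a,b=res(s.x,True); print(a.round(1));print(b.round(1))
    print([np.round(onz(T,uv,z)) for uv,z in [((238,195),85),((398,336),60),((431,240),70),((228,318),20),((410,302),30),((345,155),20)]])
E
python3 fit.py
```

```text
[ 6.08571e+02  3.47990e+01 -2.93000e-01  4.82480e+01  4.08320e+01
  1.45000e+00]
[[-1.1 -1.2]
 [ 1.2 -2.8]
 [ 0.3 -1.5]
 [ 0.  -2.2]
 [ 0.1 -1.4]
 [ 1.4 -1.7]
 [-0.4 -0.6]
 [ 0.4 -1.3]
 [ 0.1 -1. ]]
[[-1.5 -2. ]
 [-0.8 -0.1]
 [ 0.2  0.6]
 [-2.3 -3.3]
 [-0.6 -0.5]
 [-0.8 -2.5]
 [-0.2 -1.5]
 [-2.3 -1.3]]
[array([698., 257.,  85.]), array([ 365., -145.,   60.]), array([ 601., -227.,   70.]), array([397., 271.,  20.]), array([ 450., -180.,   30.]), array([844., -12.,  20.])]
```

Both views agree to a few pixels on the chest: origin about (608.6, 34.8), yaw −0.293, drawers about 48 (left) and 41 (right) mm open, lid at about 1.45 rad. I'll move over with the fingers closed and turn the jaw axis along the chest's y.

```bash
python3 -m jog '[[[0.02,0.04,0],[0,0,-0.07],0],[[0.04,0.08,0],[0,0,-0.15],0],[[0.06,0.12,0],[0,0,-0.22],0],[[0.08,0.16,0],[0,0,-0.3],0],[[0.1,0.2,0],[0,0,-0.37],0],[[0.12,0.24,0],[0,0,-0.45],0],[[0.14,0.28,0],[0,0,-0.52],0],[[0.16,0.32,0],[0,0,-0.6],0],[[0.18,0.36,0],[0,0,-0.67],0],[[0.2,0.4,0],[0,0,-0.745],0]]' 10
python3 -m jog '[[[0,0.04,0],[0,0,0],0],[[0,0.08,0],[0,0,0],0],[[0,0.11,-0.03],[0,0,0],0],[[0,0.11,-0.07],[0,0,0],0],[[0,0.11,-0.11],[0,0,0],0],[[0,0.11,-0.11],[0,0,0],0],[[0,0.11,-0.11],[0,0,0],0]]'
python3 - <<'E'
from h import *
grab('top','t1.png');grab('scene','s1.png');o=manip.observe();print(o['tcp_pos'],o['joint_pos'],o['wrist_force'],o['opening'],o['tcp_rot'])
E
```

```text
t: 1.1
tcp_pos: [440.5, -93.0, 246.6]
tcp_rot: [-0.0, 0.989, -0.148, -0.0]
wrist_force: [1.3, -0.9, 0.3]
opening: 10.4
t: 1.8
tcp_pos: [440.4, 15.1, 137.4]
tcp_rot: [-0.0, 0.989, -0.146, -0.0]
wrist_force: [0.5, 0.6, 0.2]
opening: 0.7
[441.10030109  14.81599089 138.50134231] [-2.35916426e-01  3.17092357e-01  1.75865211e+00  2.73715694e-05
  1.06272528e+00  1.62842260e+00] [0.89155114 0.65548826 0.67712884] 0.33696768036339575 [ 1.27091889e-04  9.89246230e-01 -1.46251352e-01  1.55632101e-03]
```

View pics/s1.png

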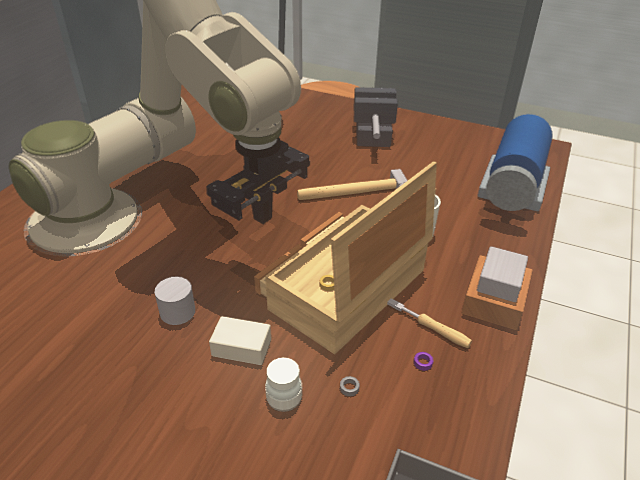

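View pics/t1.png

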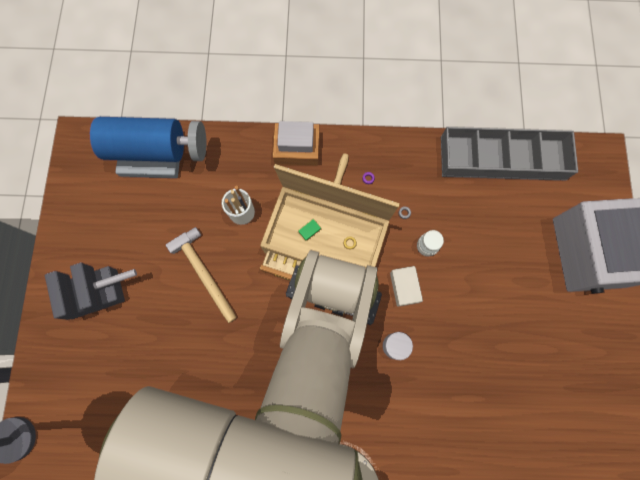

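Picture check: the gripper is at about (260,195) in the scene view, aligned with the chest and in front of the right drawer. Next I'll descend and push along the chest's +x.

```bash
python3 -m jog '[[[0,0,-0.03],[0,0,0],0],[[0,0,-0.06],[0,0,0],0],[[0,0,-0.085],[0,0,0],0],[[0,0,-0.097],[0,0,0],0],[[0,0,-0.097],[0,0,0],0],[[0,0,-0.097],[0,0,0],0]]'
python3 -m jog '[[[0.01,-0.003,0],[0,0,0],0],[[0.019,-0.006,0],[0,0,0],0],[[0.026,-0.008,0],[0,0,0],0],[[0.033,-0.01,0],[0,0,0],0],[[0.04,-0.012,0],[0,0,0],0],[[0.045,-0.0136,0],[0,0,0],0],[[0.05,-0.015,0],[0,0,0],0],[[0.053,-0.016,0],[0,0,0],0]]'
```

```text
t: 2.5
tcp_pos: [441.1, 14.9, 41.0]
tcp_rot: [0.0, 0.989, -0.146, 0.001]
wrist_force: [0.7, 0.6, -0.2]
opening: 0.5
t: 3.3
tcp_pos: [493.5, -0.9, 39.7]
tcp_rot: [-0.0, 0.989, -0.146, -0.0]
wrist_force: [-1.7, 1.0, 1.3]
opening: 0.6
```

```bash
python3 -m jog '[[[0.002,-0.0006,0],[0,0,0],0],[[0.004,-0.0012,0],[0,0,0],0],[[0.006,-0.0018,0],[0,0,0],0],[[0.008,-0.0024,0],[0,0,0],0],[[0.008,-0.0024,0],[0,0,0],0]]'; python3 -c "
from h import *
o=manip.observe();print(o['tcp_pos'],o['wrist_force'])"
```

```text
t: 3.8
tcp_pos: [501.2, -3.2, 39.7]
tcp_rot: [-0.0, 0.989, -0.146, -0.0]
wrist_force: [-1.7, -0.2, -0.5]
opening: 0.5
[501.15184006  -3.19092664  39.67279738] [-1.73457978 -0.23185953 -0.45283295]
```

```bash
python3 -m jog '[[[0.001,-0.0003,0],[0,0,0],0],[[0.002,-0.0006,0],[0,0,0],0],[[0.003,-0.0009,0],[0,0,0],0],[[0.004,-0.0012,0],[0,0,0],0],[[0.004,-0.0012,0],[0,0,0],0]]'; python3 -c "
from h import *
grab('scene','s2.png');grab('wrist','w2.png')"
```

```text
t: 4.3
tcp_pos: [500.9, -3.1, 39.7]
tcp_rot: [-0.0, 0.989, -0.146, -0.005]
wrist_force: [-22.0, 3.7, 14.8]
opening: 0.6
```

View pics/w2.png

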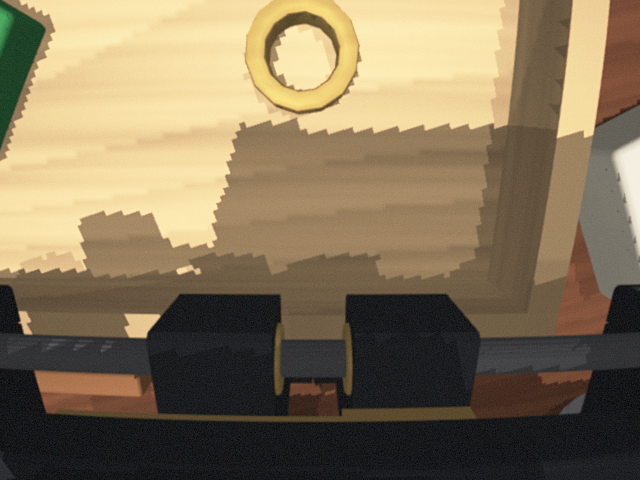

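View pics/s2.png

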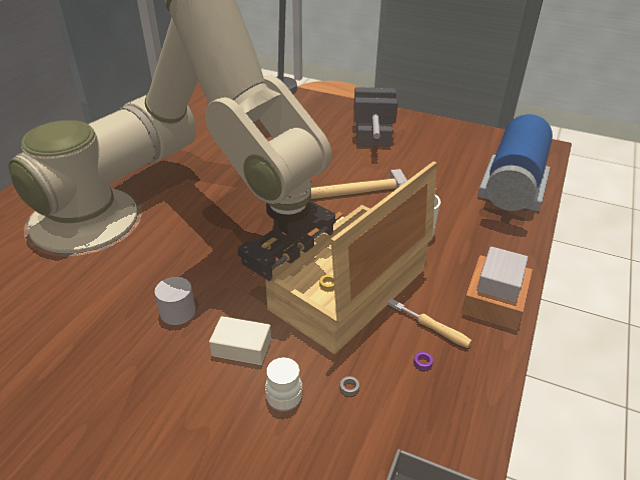

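The right drawer stopped hard at about 22 N. I'll back off, then move over in front of the left drawer.

```bash
python3 -m jog '[[[-0.01,0.003,0],[0,0,0],0],[[-0.035,0.011,0],[0,0,0],0],[[-0.065,0.02,0],[0,0,0],0],[[-0.055,0.053,0],[0,0,0],0],[[-0.045,0.086,0],[0,0,0],0],[[-0.035,0.12,0],[0,0,0],0],[[-0.028,0.145,0],[0,0,0],0],[[-0.028,0.149,0],[0,0,0],0],[[-0.028,0.149,0],[0,0,0],0]]'
python3 -c "
from h import *
grab('scene','s3.png');grab('top','t3.png')
a=cv2.imread('pics/s3.png')[150:360,245:450]; cv2.imwrite('pics/s3c.png',cv2.resize(a,None,fx=2.85,fy=2.85))"
```

```text
t: 5.3
tcp_pos: [477.1, 144.8, 39.7]
tcp_rot: [0.0, 0.989, -0.145, 0.0]
wrist_force: [0.2, -0.9, 0.4]
opening: 0.3
```

View pics/s3c.png

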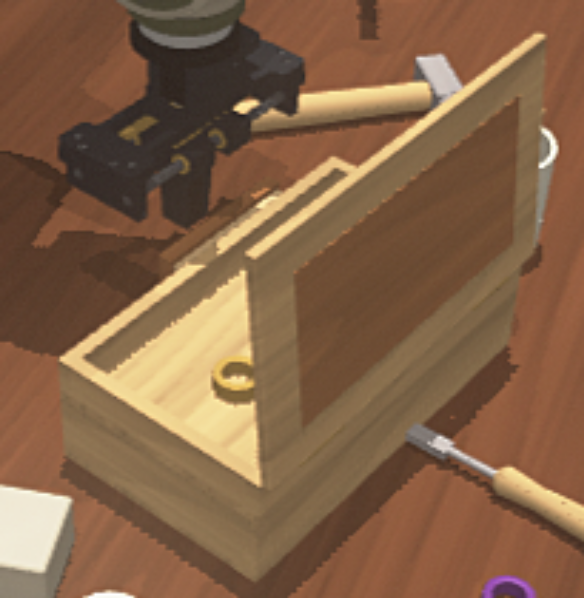

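View pics/t3.png

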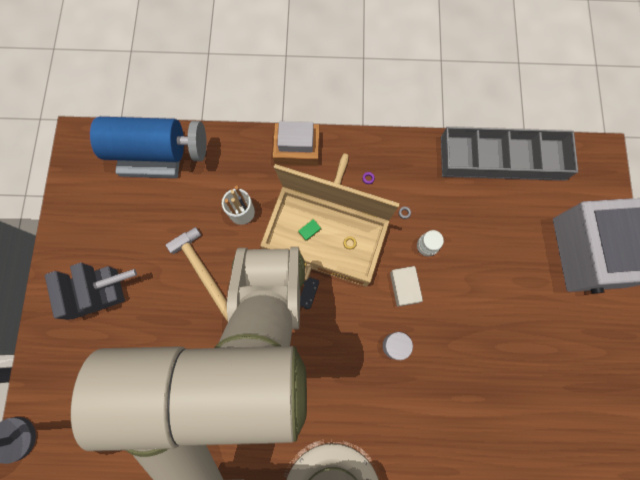

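Right drawer is flush in both views: nothing protrudes at scene-crop (65,380). Now the left drawer, about 66 mm of travel.

```bash
python3 -m jog '[[[0.008,-0.0024,0],[0,0,0],0],[[0.016,-0.005,0],[0,0,0],0],[[0.023,-0.007,0],[0,0,0],0],[[0.03,-0.009,0],[0,0,0],0],[[0.037,-0.011,0],[0,0,0],0],[[0.044,-0.013,0],[0,0,0],0],[[0.05,-0.015,0],[0,0,0],0],[[0.055,-0.0165,0],[0,0,0],0],[[0.057,-0.017,0],[0,0,0],0]]'
python3 -m jog '[[[0.001,-0.0003,0],[0,0,0],0],[[0.003,-0.0009,0],[0,0,0],0],[[0.005,-0.0015,0],[0,0,0],0],[[0.006,-0.0018,0],[0,0,0],0],[[0.006,-0.0018,0],[0,0,0],0]]'
```

```text
t: 6.3
tcp_pos: [534.6, 127.4, 39.7]
tcp_rot: [0.0, 0.989, -0.146, 0.0]
wrist_force: [-2.3, -1.3, -0.1]
opening: 0.3
t: 6.8
tcp_pos: [540.1, 125.9, 39.7]
tcp_rot: [-0.0, 0.989, -0.146, -0.0]
wrist_force: [-1.4, -0.2, -0.8]
opening: 1.0
```

```bash
python3 -m jog '[[[0.001,-0.0003,0],[0,0,0],0],[[0.002,-0.0006,0],[0,0,0],0],[[0.003,-0.0009,0],[0,0,0],0],[[0.003,-0.0009,0],[0,0,0],0]]'
```

```text
t: 7.2
tcp_pos: [539.9, 125.9, 39.8]
tcp_rot: [0.0, 0.989, -0.146, -0.004]
wrist_force: [-17.2, 4.7, 9.5]
opening: 0.6
```

Stopped hard again at the same local depth: −92.1, against −92.0 for the right. I'll back off, rise and check.

```bash
python3 -m jog '[[[-0.02,0.006,0],[0,0,0],0],[[-0.04,0.012,0],[0,0,0],0],[[-0.06,0.018,0.02],[0,0,0],0],[[-0.07,0.021,0.065],[0,0,0],0],[[-0.07,0.021,0.11],[0,0,0],0],[[-0.07,0.021,0.155],[0,0,0],0],[[-0.07,0.021,0.2],[0,0,0],0],[[-0.07,0.021,0.245],[0,0,0],0],[[-0.07,0.021,0.27],[0,0,0],0],[[-0.07,0.021,0.27],[0,0,0],0]]'
python3 -c "
from h import *
grab('scene','s4.png');grab('top','t4.png');grab('wrist','w4.png')
a=cv2.imread('pics/s4.png')[150:360,245:450]; a=cv2.resize(a,None,fx=2,fy=2)
b=cv2.imread('pics/t4.png')[150:330,225:415]; b=cv2.resize(b,None,fx=2,fy=2);c=np.zeros((420,a.shape[1]+b.shape[1],3),np.uint8);c[:,:a.shape[1]]=a;c[:360,a.shape[1]:]=b;cv2.imwrite('pics/c4.png',c)"
```

```text
t: 8.2
tcp_pos: [474.3, 146.0, 313.6]
tcp_rot: [-0.001, 0.989, -0.146, 0.004]
wrist_force: [-0.0, 0.0, -0.9]
opening: 0.1
```

View pics/c4.png

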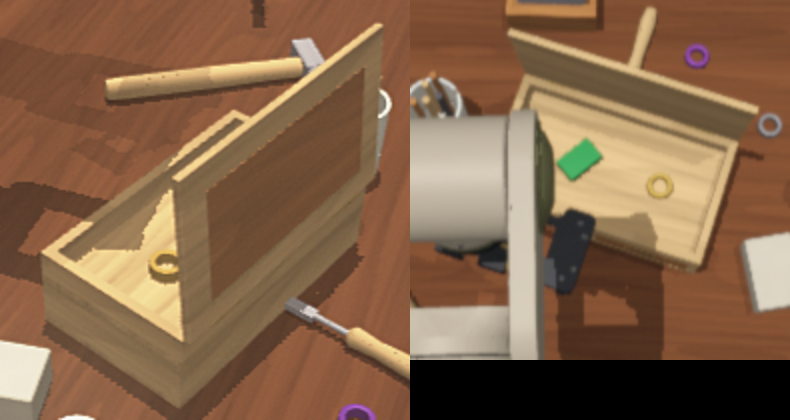

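View pics/w4.png

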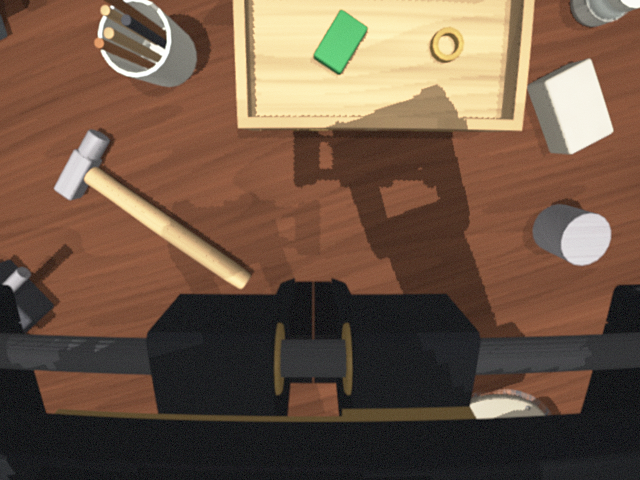

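Both drawers are flush: no fronts protrude in the wrist view below the rim at (380,125), and none show in the scene crop. Now over and behind the lid.

```bash
python3 -m jog '[[[0.03,-0.018,0],[0,0,0],0],[[0.06,-0.036,0],[0,0,0],0],[[0.09,-0.054,0],[0,0,0],0],[[0.12,-0.072,0],[0,0,0],0],[[0.15,-0.09,0],[0,0,0],0],[[0.18,-0.108,0],[0,0,0],0],[[0.21,-0.126,0],[0,0,0],0],[[0.236,-0.142,0],[0,0,0],0],[[0.236,-0.142,0],[0,0,0],0],[[0.236,-0.142,0],[0,0,0],0]]'
python3 -c "
from h import *
grab('scene','s5.png');print(manip.observe()['joint_pos'])"
```

```text
t: 9.35
tcp_pos: [709.2, 3.8, 307.4]
tcp_rot: [-0.0, 0.989, -0.146, -0.002]
wrist_force: [-0.4, 0.3, 1.1]
opening: 0.7
[-1.60504356e-01  6.70673590e-01  6.15118054e-01  1.48114258e-04
  1.85784002e+00  1.70325149e+00]
```

View pics/s5.png

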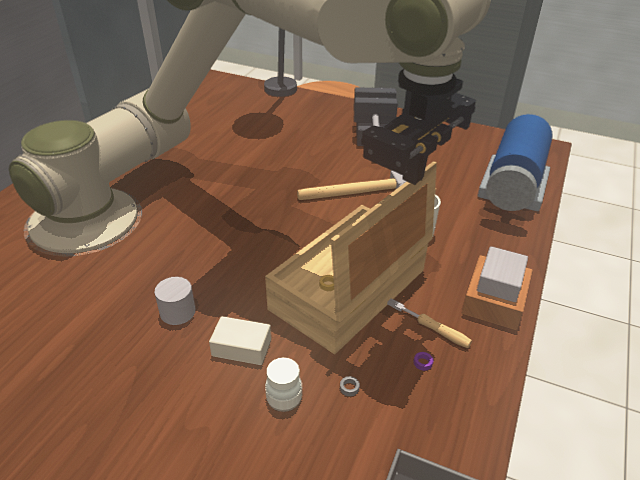

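```bash
python3 -m jog '[[[0,0,-0.02],[0,0,0],0],[[0,0,-0.04],[0,0,0],0],[[0,0,-0.06],[0,0,0],0],[[0,0,-0.077],[0,0,0],0],[[0,0,-0.077],[0,0,0],0],[[0,0,-0.077],[0,0,0],0]]'
python3 - <<'E'
from h import *
x,y,th,*_=np.load('chest.npy')
d=140
for a in np.r_[1.45,1.4:0:-0.1,0.0]:
    lx=80-d*np.cos(a)+8*np.sin(a)+10; z=85+d*np.sin(a)+8*np.cos(a)+8
    print(round(a,2),(x+np.cos(th)*lx).round(1),(y+np.sin(th)*lx).round(1),z.round(1))
E
```

```text
t: 10.0
tcp_pos: [708.7, 4.6, 233.8]
tcp_rot: [-0.0, 0.989, -0.146, 0.0]
wrist_force: [0.3, 0.3, 0.2]
opening: 0.3
1.45 686.2 11.4 232.9
1.4 679.5 13.4 232.3
1.3 666.3 17.4 230.0
1.2 653.3 21.3 226.4
1.1 640.8 25.1 221.4
1.0 628.8 28.7 215.1
0.9 617.4 32.1 207.6
0.8 606.8 35.3 199.0
0.7 597.2 38.2 189.3
0.6 588.4 40.9 178.7
0.5 580.8 43.2 167.1
0.4 574.3 45.2 154.9
0.3 569.0 46.8 142.0
0.2 564.9 48.0 128.7
0.1 562.1 48.8 114.9
0.0 560.7 49.2 101.0
```

```bash
python3 -m jog '[[[-0.012,0.0036,0],[0,0,0],0],[[-0.02,0.006,0],[0,0,0],0],[[-0.026,0.008,-0.001],[0,0,0],0],[[-0.031,0.0095,-0.0015],[0,0,0],0],[[-0.036,0.011,-0.003],[0,0,0],0],[[-0.041,0.0125,-0.004],[0,0,0],0],[[-0.046,0.014,-0.005],[0,0,0],0],[[-0.051,0.0155,-0.006],[0,0,0],0],[[-0.055,0.0167,-0.0074],[0,0,0],0],[[-0.055,0.0167,-0.0074],[0,0,0],0]]'
python3 -c "
from h import *
grab('scene','s6.png')"
```

```text
t: 11.0
tcp_pos: [653.5, 20.8, 225.1]
tcp_rot: [0.0, 0.989, -0.146, -0.001]
wrist_force: [1.1, -0.5, -0.6]
opening: 0.4
```

View pics/s6.png

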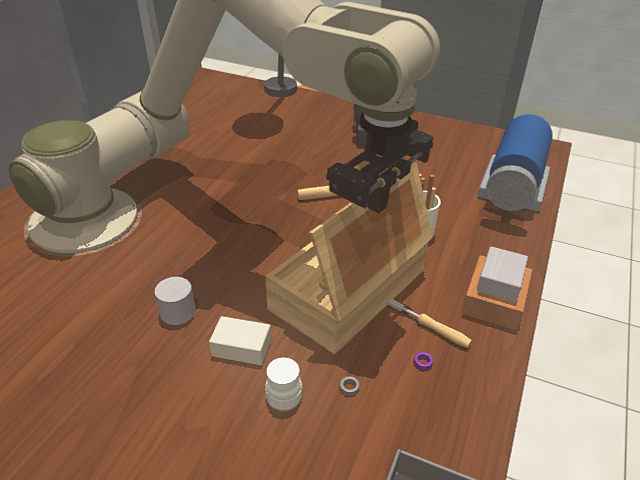

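The lid is tilting with the fingertips, at about 1.2 rad, with its free edge near (320,232)–(415,165) in the scene view. Continuing along the arc.

```bash
python3 -m jog '[[[-0.006,0.0019,-0.0025],[0,0,0],0],[[-0.0125,0.0038,-0.005],[0,0,0],0],[[-0.0185,0.0056,-0.008],[0,0,0],0],[[-0.0245,0.0074,-0.0113],[0,0,0],0],[[-0.030,0.009,-0.015],[0,0,0],0],[[-0.036,0.0108,-0.0188],[0,0,0],0],[[-0.041,0.0124,-0.023],[0,0,0],0],[[-0.0465,0.014,-0.0274],[0,0,0],0],[[-0.051,0.0155,-0.032],[0,0,0],0],[[-0.056,0.017,-0.037],[0,0,0],0]]'
python3 -m jog '[[[-0.0045,0.0014,-0.005],[0,0,0],0],[[-0.0088,0.0027,-0.0106],[0,0,0],0],[[-0.0125,0.0039,-0.016],[0,0,0],0],[[-0.0164,0.005,-0.0222],[0,0,0],0],[[-0.0197,0.006,-0.028],[0,0,0],0],[[-0.023,0.007,-0.0344],[0,0,0],0],[[-0.0257,0.0078,-0.041],[0,0,0],0],[[-0.028,0.0086,-0.047],[0,0,0],0],[[-0.028,0.0086,-0.047],[0,0,0],0]]'
python3 -c "
from h import *
grab('scene','s7.png')"
```

```text
t: 12.05
tcp_pos: [597.7, 37.7, 188.0]
tcp_rot: [0.0, 0.989, -0.146, -0.0]
wrist_force: [-0.1, -1.4, 1.2]
opening: 0.8
t: 12.95
tcp_pos: [569.5, 46.4, 140.4]
tcp_rot: [-0.0, 0.989, -0.146, -0.001]
wrist_force: [-0.2, 0.8, -0.8]
opening: 0.7
```

View pics/s7.png

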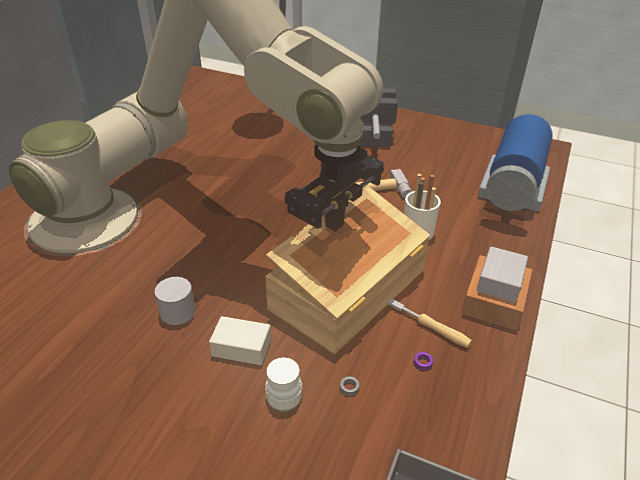

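Lid at about 0.3 rad, following the fingers. Slowing for the rest.

```bash
python3 -m jog '[[[-0.001,0.0003,-0.0035],[0,0,0],0],[[-0.002,0.0006,-0.007],[0,0,0],0],[[-0.003,0.0009,-0.0105],[0,0,0],0],[[-0.004,0.0012,-0.014],[0,0,0],0],[[-0.005,0.0015,-0.017],[0,0,0],0],[[-0.0058,0.0017,-0.02],[0,0,0],0],[[-0.0065,0.0019,-0.023],[0,0,0],0],[[-0.007,0.002,-0.026],[0,0,0],0],[[-0.0074,0.0021,-0.0285],[0,0,0],0],[[-0.0077,0.0022,-0.031],[0,0,0],0]]'
python3 -m jog '[[[0,0,-0.0015],[0,0,0],0],[[0,0,-0.003],[0,0,0],0],[[0,0,-0.0045],[0,0,0],0],[[0,0,-0.006],[0,0,0],0],[[0,0,-0.007],[0,0,0],0],[[0,0,-0.007],[0,0,0],0]]'
```

```text
t: 14.0
tcp_pos: [562.3, 48.4, 110.1]
tcp_rot: [-0.0, 0.989, -0.146, -0.0]
wrist_force: [0.9, 1.0, 0.4]
opening: 0.5
t: 14.6
tcp_pos: [562.4, 48.4, 103.2]
tcp_rot: [0.0, 0.989, -0.146, -0.0]
wrist_force: [0.4, 0.3, 0.0]
opening: 0.9
```

```bash
python3 -m jog '[[[0,0,-0.001],[0,0,0],0],[[0,0,-0.002],[0,0,0],0],[[0,0,-0.003],[0,0,0],0],[[0,0,-0.003],[0,0,0],0]]'; python3 -m jog '[[[0,0,-0.0005],[0,0,0],0],[[0,0,-0.001],[0,0,0],0],[[0,0,-0.001],[0,0,0],0]]'
```

```text
t: 15.0
tcp_pos: [562.4, 48.4, 101.4]
tcp_rot: [0.0, 0.989, -0.146, 0.0]
wrist_force: [-3.2, -0.2, 9.9]
opening: 0.3
t: 15.3
tcp_pos: [562.5, 48.4, 101.3]
tcp_rot: [0.0, 0.989, -0.146, 0.001]
wrist_force: [-7.0, -0.4, 17.8]
opening: 0.6
```

Rigid stop at TCP z 101.3, against 101 predicted for shut, with about 18 N of press. I'll rise clear and move aside to check.

```bash
python3 -m jog '[[[0,0,0.005],[0,0,0],0],[[0,0,0.02],[0,0,0],0],[[0,0,0.06],[0,0,0],0],[[0,0,0.1],[0,0,0],0],[[0,0,0.14],[0,0,0],0],[[-0.02,-0.04,0.16],[0,0,0],0],[[-0.05,-0.08,0.16],[0,0,0],0],[[-0.08,-0.12,0.16],[0,0,0],0],[[-0.11,-0.16,0.16],[0,0,0],0],[[-0.14,-0.2,0.16],[0,0,0],0]]'
python3 -m jog '[[[-0.02,-0.04,0],[0,0,0],0],[[-0.04,-0.08,0],[0,0,0],0],[[-0.06,-0.12,0],[0,0,0],0],[[-0.08,-0.16,0],[0,0,0],0],[[-0.08,-0.16,0],[0,0,0],0],[[-0.08,-0.16,0],[0,0,0],0]]'
python3 - <<'E'
from h import *
S=grab('scene','s9.png');T=grab('top','t9.png')
x,y,th,*_=np.load('chest.npy');c,s=np.cos(th),np.sin(th)
L=[(80,140,93),(80,-140,93),(-84,-140,93),(-84,140,93)]
P=[[x+c*q[0]-s*q[1],y+s*q[0]+c*q[1],q[2]] for q in L]
ims=[]
for f,n,(r,q) in [(S,'s9.png',(150,245)),(T,'t9.png',(150,225))]:
    im=cv2.imread('pics/'+n)[r:r+200,q:q+200]; im=cv2.resize(im,None,fx=2,fy=2,interpolation=cv2.INTER_CUBIC)
    for u in (proj(f,P)-[q,r])*2: cv2.circle(im,tuple(int(v) for v in u),2,(0,0,255),-1)
    ims.append(im)
cv2.imwrite('pics/c9.png',np.hstack(ims)); print(manip.observe()['wrist_force'])
E
```

```text
t: 16.3
tcp_pos: [421.0, -152.8, 259.4]
tcp_rot: [0.0, 0.989, -0.146, 0.0]
wrist_force: [1.7, -0.9, -0.5]
opening: 0.6
t: 16.9
tcp_pos: [342.1, -312.0, 259.1]
tcp_rot: [-0.0, 0.989, -0.147, -0.0]
wrist_force: [1.1, 0.0, 0.5]
opening: 0.3
[ 0.1725419   0.80567814 -0.8026514 ]
```

View pics/c9.png

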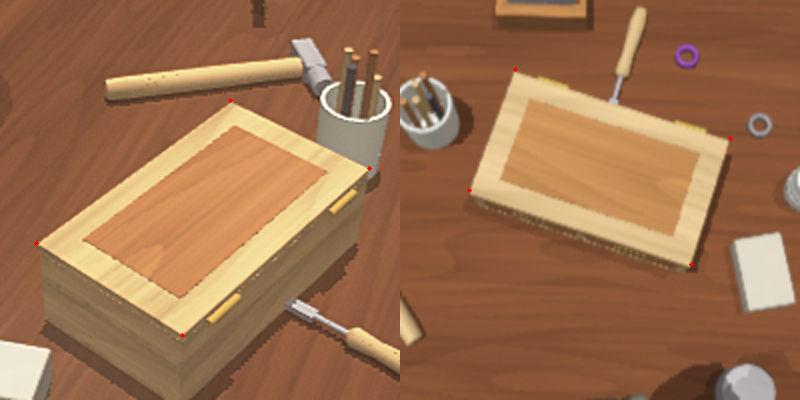

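View pics/t9.png

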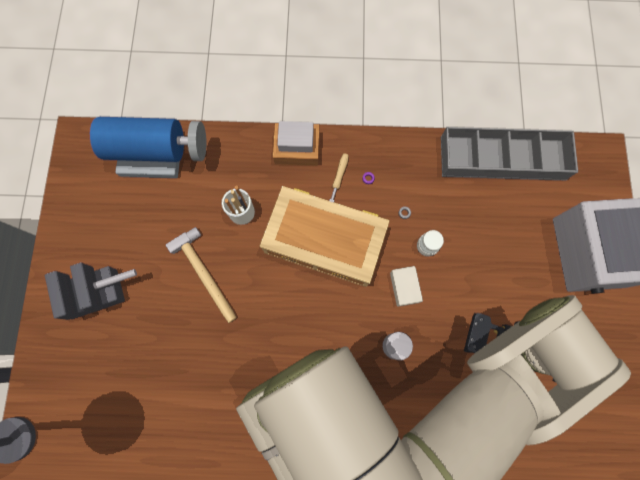

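The lid's corners land on the projected shut corners in both views, to within about 1 px. Nothing protrudes at the front, and the bystanders are where they were.

```bash
python3 -c "
from h import *
print(manip.job_done())"
```

```text
the job is handed in; nothing more can be done
None
```

The tool chest is closed and the job is handed in, at about 17 s of the 61 s allowed. With closed fingertips I pushed the right drawer home, then the left, while the lid stood open. I then swung the lid over along its arc, slowing towards the end, and pressed it down.

- **Drawers:** both came to a rigid stop at the same depth, within 0.1 mm, at about 22 N and 17 N. They looked flush in the pictures taken before I moved the lid.
- **Lid:** it stopped rigidly at TCP height 101.3 mm, against 101.0 predicted for shut, with about 18 N of press. In the final pictures its corners match the predicted shut position to about 1 px in both views.
- **Surroundings:** the bystanders and the look-alike rings look unmoved, and the robot is clear of everything. The wax block and brass ring were undisturbed when last seen. They are now hidden under the lid, so I could not check them again.

No check failed. The first fit of the chest's position left errors of 1–3 px, but all the contacts agreed with it to within about 3 mm.

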